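# Slide a polished thumb piano home in its case tray

## Task

Stow the honey-coloured thumb piano in the case tray: with the fingertips, push it along the tray into the empty lane and on down between the two aluminium rails until its front end rests squarely against the cork stop. Its sides are freshly polished, so it must not touch either rail on the way, not even the rails' ends. Only slide it, never grip or lift it, and leave everything else where it stands.

Things in the scene. Friction and masses are not known exactly. Their poses are not given: they have to be found in the camera images.
- piano: Honey-coloured box thumb piano to be moved: closed wooden box 120 mm long (its x), 90 wide (its y), 44 high; steel tines on top reach 52. About 0.2 to 0.45 kg, too wide to grip. Origin: centre of its underside; +x points to its front end, z up. Starts askew on the tray's loading end, roughly before the empty lane; stays where it is left, slides under a push of 1 to 4 N.
- tray: Fixed flat black board 520 mm long (x), 300 wide (y), 12 thick, lying about crosswise to the robot. Origin: centre of its underside, z up; +x runs down the lanes (to the robot's left), from the bare loading end (x -260 to 0 mm) to the stop. Two lanes, 110 mm clear between rails: the empty one at y = +61 mm (robot's side); the one at y = -61 mm holds the walnut thumb piano.
- rail_near: Outer aluminium guide rail of the empty lane, on the robot's side: a fixed straight bar 210 mm long (x, down the lane), 12 mm wide (y), standing 14 mm above the tray. Origin at the centre of its underside.
- rail_middle: Middle aluminium guide rail, same size, between the empty lane and the occupied one. Origin at the centre of its underside.
- lane_mouth (a point): Point on the tray's top on the centre line of the empty lane, level with the near ends of its rails (where the lane begins). Axes as the tray's.
- lane_end (a point): Point on the tray's top on the empty lane's centre line, at the face of the cork-faced wooden stop (fixed, 32 mm high above the tray, across both lanes). Axes as the tray's: x down the lane, y to the robot's side. The thumb piano's origin is 60 mm short of it when its front end touches the stop.
- walnut_piano: dark walnut thumb piano, same make and size (120 x 90 x 44 mm), parked near the far end of the neighbouring lane; origin at the centre of its underside. Leave alone.
- mallet: felt-headed mallet, 205 mm long and 26 mm thick, lying on the tray's loading end beside the neighbouring lane; origin under its middle, x along the shaft to the head. Leave alone.
- bowl: orange-brown bowl, 150 mm across and 65 mm high; origin at the centre of its underside. Leave alone.
- water: clear water bottle, 64 mm across, 210 mm tall; origin at the centre of its underside. Leave alone.
- polish: amber jar of polish with black lid, 60 mm across, 70 mm tall; origin at the centre of its underside. Leave alone.
- crank_box: pale wooden music box, an 80 mm cube with a small brass crank on one side; origin at the centre of its underside. Leave alone.
- screwdriver: red-handled screwdriver, 180 mm long, lying on the table; origin below its middle, x along it. Leave alone.
- tuning_key: T-shaped tuning key standing on its socket, 74 mm tall, wooden crossbar 75 mm long; origin at the centre of its underside. Leave alone.
Not all that is in view belongs to the job. There is more than one size of the piano; the job needs the middle-sized.

How it is judged (in metres and radians):
On the way:
1. the thumb piano is well into the empty lane, half of it between the rails (x of piano in the frame of lane_end between -0.215 and -0.07 m and y of piano in the frame of lane_end between -0.01 and 0.01 m and z of piano in the frame of lane_end below 0.006 m and angle between the x axis of piano and the x axis of tray, either way round below 0.2 rad), for 0.05 s.
At the end, for the whole second after the job is handed in: The honey-coloured thumb piano lies flat and still on the tray in the empty lane, its front end within 6 mm of the cork stop, within 10 mm of the lane's centre line and within 0.06 rad of straight (x of piano in the frame of lane_end between -0.066 and -0.054 m and y of piano in the frame of lane_end between -0.01 and 0.01 m and z of piano in the frame of lane_end between -0.004 and 0.004 m and angle between the x axis of piano and the x axis of tray, either way round below 0.06 rad and angle between piano's own z axis and vertical below 0.05 rad and linear speed of piano below 0.01 m/s); the robot touches nothing.
It fails at once if the honey-coloured thumb piano touches a guide rail (contact force between piano and rail_near above 0.05 N or contact force between piano and rail_middle above 0.05 N).
It fails at once if the thumb piano is lifted or tipped (more than 6 mm or 0.12 rad), not slid (z of piano in the frame of lane_end above 0.006 m or angle between piano's own z axis and vertical above 0.12 rad).
It fails at once if another thing is moved more than 15 mm (distance of any of walnut_piano, mallet, bowl, water, polish, crank_box, screwdriver, tuning_key from where it was at the start of the episode above 0.015 m).
It also fails if it takes over 72 s, if anything falls off the work surface, if the arm or the gripper's body presses on something with over 40 N, if the wrist force passes 120 N, or if a joint passes its speed limit or range.

## Robot

A 6-joint arm with a two-finger parallel gripper is mounted at the origin on the work surface. World frame = base frame: x ahead of the robot, y to its left, z up, the work surface at z = 0. Lengths are in m, angles in degrees, forces in N, time in s.
With the tool pointing down it reaches from about 0.4 to 0.825 m from the base axis. Payload 7 kg.
Tool frame: the origin (TCP) lies midway between the tips of the shut fingers; the grasp point (between the pads) lies 19 mm behind it; x points along the fingers, z is the direction in which the jaws open and shut, and the axes are right-handed (so a half turn about x gives the same grasp; the last joint's range is limited). The gripper opens to 88 mm and grips with 3 to 60 N. Pads are 19 mm wide; open, the fingers measure 130 mm over their backs; the gripper's body (78 mm by 193 mm) begins 47 mm behind the grasp point.
Start: joints at [16.507, 20.546, 0.682, 0, -70.136, -16.507], TCP at [0.675, -0, 0.227] pointing down, gripper open.
Joint ranges: [-176.03, 176.03], [-82.01, 121.73], [-58.28, 71.71], [-173.87, 95.51], [-174.79, -0.11], [-173.66, 173.66]. Speed limits (degrees/s): [136.94, 136.94, 172.46, 180, 180, 180].

## Interface

Orientations are given as [roll, pitch, yaw] about the fixed x, y, z axes, in that order (R = Rz(yaw) Ry(pitch) Rx(roll)).
In Python, from plant import ctrl gives the robot as it stands. The module is installed in compiled form; this text tells all that it offers.
- The arm moves only by the tool servo_tool, never from a script. Its argument "deltas" is a list of rows, each a list of 3 entries, a list of its own where there are three numbers: the turn, a rotation vector about the tool's x, y, z in degrees, then the shift along the tool's x, y, z in cm, then the finger opening in cm, from 0 to 8.76. A call has 1 to 5 rows; each row is the pose to reach, as a shift and turn from the pose measured when the call began, along the tool's axes at that moment; what a row does not reach only later rows make up. A row lasts 1/10 s, in which the tool goes at most 50 mm and 8.59 degrees, less where a joint would pass 70% of its speed; a pose out of reach is approached as far as the arm can. A call with a gripper value outside its range is refused whole. The fingers move at their own pace and stop on an object; the grip force is fixed at half the most. Time passes only in rows, so rows that repeat a pose let the fingers close. It gives the time, the measured TCP pose, the force and the opening at its end, in the units of the state.
- ctrl.get_obs(): the state, without advancing time (a new reading comes with each control period).
- ctrl.snapshot(name): name is "scene" or "side" or "wrist"; returns a dict with "image" (420x560x3 uint8, red, green, blue), "vertical_fov" (degrees; the focal length in pixels is half the picture's height over the tangent of half this angle, whatever the lens; pixels are square), "cx", "cy" (the principal point, pixels), "rvec" (rotation vector, rad) and "tvec" (3), from world to camera coordinates, as OpenCV has them. Camera axes: x right, y down, z forward; pixel columns grow to the right and rows downward; lengths in m; the calibration is good to about 2 mm. A picture is of the moment at which its call begins. There is no depth.
- ctrl.close_job(): hands the job in, once; it reports no verdict.
The state is a dict: "clock": time; "joint_pos": joint angles; "qvel": joint speeds; "tau": joint torques, N m; "tool_pos": TCP position; "orientation": TCP orientation; "force": force on the tool from outside, world axes, zero at the start; "moment": the same for the moment, N m; "opening": finger opening in m.
Only numpy, scipy, OpenCV 4.12 (cv2) and the standard library are available. Lean on these libraries where they do the work, as an engineer would, in place of code of your own. Each camera call takes 0.05 s, during which the arm holds its last target. There are 200 camera calls.

## Working session

There is one attempt and no reset: what is moved stays moved. The work goes in short steps, Python scripts to look and compute and a tool call to move; the robot and the scene stay as the last step left them, time stands still between calls to the robot, and variables do not carry over. Pictures are saved under pics/ and viewed, on a budget of 10 in all, crops included, one or two more only if the job needs it, and the job is handed in when it is done.

Besides the shell and the picture viewer there is one more tool, called after "Emit:" as name(argument=value, ...) on one line, values as JSON. servo_tool: Moves the arm, as the interface text tells. Its arguments: {"type":"object","properties":{"deltas":{"type":"array","items":{"type":"array"}}},"required":["deltas"]}

```bash
mkdir -p pics; python3 - <<'E'
from plant import ctrl
import cv2,numpy as np,pickle
print(ctrl.get_obs())
for n in("scene","side"):
    s=ctrl.snapshot(n);pickle.dump(s,open(n+"0.pkl","wb"));cv2.imwrite(f"pics/{n}0.png",s["image"][:,:,::-1])
    R=cv2.Rodrigues(np.array(s["rvec"],float))[0];print(n,s["vertical_fov"],s["cx"],s["cy"],-R.T@np.array(s["tvec"]).ravel())
E
```

```text
{'clock': 0.0, 'joint_pos': array([ 1.65049713e+01,  2.05923850e+01,  6.34267608e-01, -2.08929312e-02,
       -7.01368344e+01, -1.65070322e+01]), 'qvel': array([-0.1000898 ,  0.01109017, -0.03888705,  0.04381372,  0.07991196,
       -0.01977614]), 'tau': array([-8.00930356e-04, -5.82726967e+01,  2.93058443e+01,  6.99745238e+00,
        6.93249181e-03, -2.06530804e-04]), 'tool_pos': array([ 6.74506061e-01, -4.60482826e-05,  2.25613299e-01]), 'orientation': array([   4.82188083,   89.90303748, -175.18729519]), 'force': array([ 0.17544063,  1.04472002, -0.47052989]), 'moment': array([-0.04837098, -0.02070656, -0.01108801]), 'opening': 0.08773902363223268}
scene 56.97253589750383 280.4230717846253 208.20923106525458 [1.28329188 0.17511809 0.70722481]
side 48.50947291988008 284.71928307919984 211.80781524791254 [ 0.3392608  -1.12458102  0.82118914]
```

View pics/scene0.png

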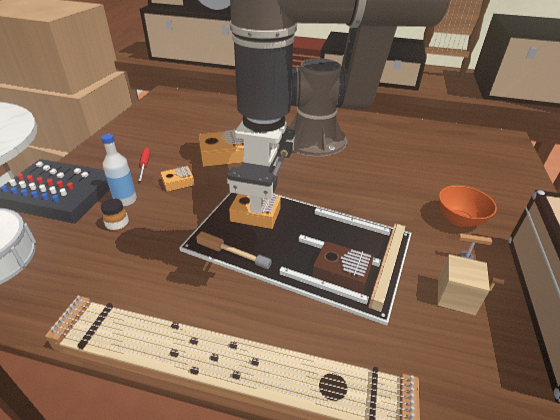

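View pics/side0.png

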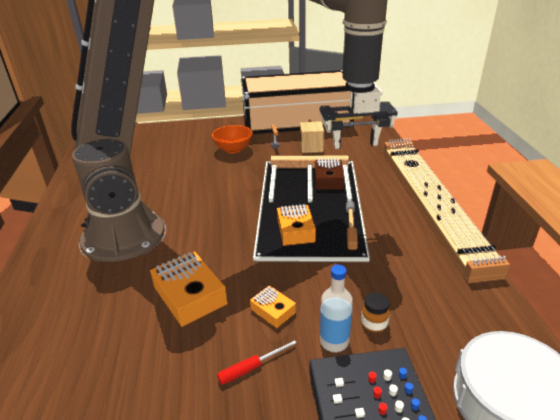

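The side view shows the honey piano at about (297,225) on the tray's loading end. The empty lane is ahead of it, between the rails at about (272,183) and (310,183). The scene view agrees, with the piano at (255,210). Next: wrist view and an enlarged side crop.

```bash
cat > h.py <<'E'
import cv2,numpy as np
def cam(s):
    R=cv2.Rodrigues(np.array(s["rvec"],float))[0];f=s["image"].shape[0]/2/np.tan(np.radians(s["vertical_fov"])/2)
    return R,np.array(s["tvec"],float).ravel(),f
def ray(s,uv,z):
    R,t,f=cam(s);uv=np.atleast_2d(uv).astype(float)
    d=np.c_[(uv[:,0]-s["cx"])/f,(uv[:,1]-s["cy"])/f,np.ones(len(uv))]@R
    c=-R.T@t;return c+d*((z-c[2])/d[:,2])[:,None]
def proj(s,P):
    R,t,f=cam(s);p=np.atleast_2d(P)@R.T+t
    return np.c_[p[:,0]/p[:,2]*f+s["cx"],p[:,1]/p[:,2]*f+s["cy"]]
E
python3 - <<'E'
from plant import ctrl
import pickle;from h import *
s=ctrl.snapshot("wrist");pickle.dump(s,open("wrist0.pkl","wb"));cv2.imwrite("pics/w0.png",s["image"][:,:,::-1])
R,t,f=cam(s);print(-R.T@t,R[2])
s=pickle.load(open("side0.pkl","rb"));c=s["image"][145:270,240:385,::-1]
cv2.imwrite("pics/side_crop.png",cv2.resize(c,None,fx=5,fy=4.8,interpolation=cv2.INTER_CUBIC) if 0 else cv2.resize(c,None,fx=4.8,fy=4.8,interpolation=cv2.INTER_CUBIC))
E
```

```text
[ 0.67434255 -0.0659697   0.38339538] [-0.00183936  0.24485695 -0.96955747]
```

View pics/w0.png

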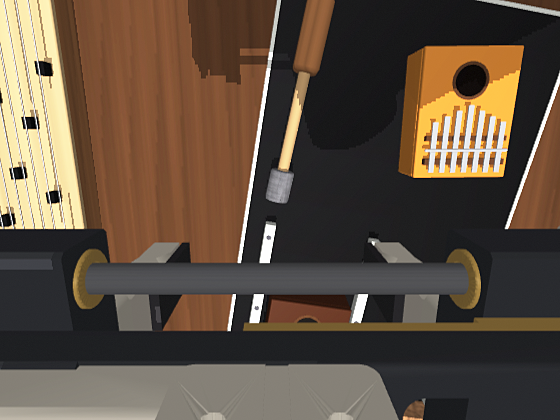

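View pics/side_crop.png

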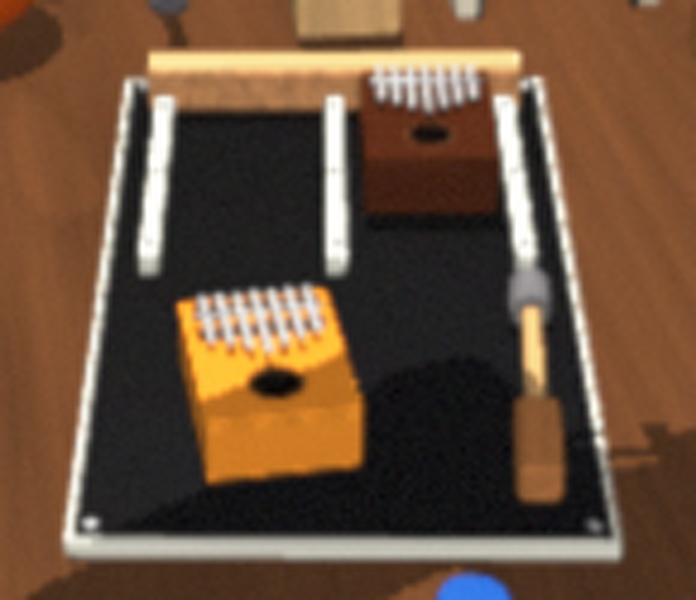

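Wrist view: the piano's top face has corners near (425,46), (523,46), (505,177) and (413,177). The middle rail end is at about (375,240). Side crop: the rails' near ends are at about (149,268) and (338,270), and the tray corners at (66,540), (620,542), (535,80) and (128,80).

```bash
python3 - <<'E'
import pickle;from h import *
np.set_printoptions(precision=4,suppress=True)
S=pickle.load(open("side0.pkl","rb"));W=pickle.load(open("wrist0.pkl","rb"));C=pickle.load(open("scene0.pkl","rb"))
o=lambda p:np.array(p)/4.8+[240-.4,145-.4]
tc=ray(S,o([(66,541),(621,543),(543,80),(126,80)]),.012)
print("tray",tc,np.linalg.norm(tc-np.roll(tc,-1,0),axis=1),tc.mean(0))
r=ray(S,o([(149,262),(164,97),(338,264),(335,97)]),.026);print("rails near(0,1) mid(2,3)",r, np.linalg.norm(r[0]-r[1]),np.linalg.norm(r[2]-r[3]))
for a,b in((0,1),(2,3)):print(np.degrees(np.arctan2(*(r[b]-r[a])[:2])))
# honey masks
for n,s in(("W",W),("S",S),("C",C)):
    h=cv2.cvtColor(s["image"],cv2.COLOR_RGB2HSV);m=cv2.inRange(h,(10,150,90),(24,255,255))
    k,l,st,ce=cv2.connectedComponentsWithStats(m)
    for i in range(1,k):
        if st[i,4]>200:print(n,st[i],ce[i],ray(s,ce[i],.04))
p=ray(W,[(425,46),(523,46),(505,177),(413,177)],.056)
print(p,np.linalg.norm(p-np.roll(p,-1,0),axis=1),p.mean(0))
p=ray(S,o([(195,392),(363,395),(325,288),(178,300)]),.056)
print("S",p,np.linalg.norm(p-np.roll(p,-1,0),axis=1),p.mean(0))
E
```

```text
tray [[ 0.3672 -0.1734  0.012 ]
 [ 0.6691 -0.223   0.012 ]
 [ 0.7587  0.2936  0.012 ]
 [ 0.4532  0.3461  0.012 ]] [0.306  0.5243 0.3099 0.5266] [0.562  0.0608 0.012 ]
rails near(0,1) mid(2,3) [[0.4415 0.0769 0.026 ]
 [0.4759 0.2907 0.026 ]
 [0.5612 0.0547 0.026 ]
 [0.5978 0.2698 0.026 ]] 0.21653322722285134 0.2181952445611728
9.142653850070014
9.659635543622267
W [   73     0   194   262 28933] [164.3277 130.3973] [[ 0.786  -0.0628  0.04  ]]
W [ 293    0   42   74 1748] [313.012  34.853] [[ 0.6392 -0.15    0.04  ]]
W [  398    45   126   133 10589] [455.7229 104.2264] [[ 0.4967 -0.0877  0.04  ]]
W [ 509   86   51  143 2771] [540.9282 178.9383] [[ 0.3981 -0.0135  0.04  ]]
W [ 163  295   69   36 1598] [200.2309 312.9587] [[0.7616 0.1419 0.04  ]]
W [ 244  315  228   15 1036] [349.9025 325.668 ] [[0.5879 0.1588 0.04  ]]
W [464 319  96  11 574] [514.4704 324.0836] [[0.3959 0.1571 0.04  ]]
S [    0     0   333   420 53449] [115.6024 289.0079] [[ 0.0315 -0.2704  0.04  ]]
S [  323   114   237   306 32775] [450.4005 245.7169] [[ 0.8805 -0.2409  0.04  ]]
S [  130   117   146   210 17974] [199.816  205.3764] [[0.2261 0.057  0.04  ]]
S [277 141  26  14 295] [289.478  148.0169] [[0.544  0.3794 0.04  ]]
S [ 276  204   40   42 1008] [296.4385 228.4177] [[ 0.4944 -0.1024  0.04  ]]
C [199 132  44  35 883] [216.5934 150.6806] [[ 0.2476 -0.2878  0.04  ]]
C [162 173  32  18 243] [179.2181 183.2428] [[ 0.4517 -0.3245  0.04  ]]
C [229 194  51  35 681] [249.975  215.1439] [[ 0.534  -0.0809  0.04  ]]
[[ 0.5394 -0.1369  0.056 ]
 [ 0.4507 -0.1369  0.056 ]
 [ 0.447  -0.0179  0.056 ]
 [ 0.5383 -0.018   0.056 ]] [0.0886 0.1191 0.0913 0.119 ] [ 0.4939 -0.0774  0.056 ]
S [[ 0.4489 -0.1066  0.056 ]
 [ 0.5429 -0.1247  0.056 ]
 [ 0.5403 -0.0145  0.056 ]
 [ 0.4504 -0.0128  0.056 ]] [0.0957 0.1103 0.0899 0.0939] [ 0.4956 -0.0647  0.056 ]
```

```bash
cat >> h.py <<'E'
TH=np.radians(9.6);EX=np.array([np.sin(TH),np.cos(TH)]);EY=np.array([-np.cos(TH),np.sin(TH)]);L0=np.array([.5017,.0690])
def lane(P):  # world -> lane coords (x down lane from mouth, y to robot side)
    d=np.atleast_2d(P)[:,:2]-L0;return np.c_[d@EX,d@EY]*1000
def world(x,y):return L0+(x*EX+y*EY)/1000
from scipy.spatial.transform import Rotation as Rn
def go(ob,x,y,z,jaw):  # lane mm, height m, jaw angle world deg -> turn (tool x), shift cm
    R=Rn.from_euler("xyz",ob["orientation"],degrees=True).as_matrix()
    T=np.array([*world(x,y),z]);a=np.radians(jaw);jz=np.array([np.cos(a),np.sin(a),0]);
    G=np.c_[[0,0,-1],np.cross(jz,[0,0,-1]),jz]
    return Rn.from_matrix(R.T@G).as_rotvec(degrees=True).round(2),(R.T@(T-ob["tool_pos"])*100).round(2)
E
python3 - <<'E'
import pickle;from h import *;from plant import ctrl
np.set_printoptions(precision=4,suppress=True)
S=pickle.load(open("side0.pkl","rb"));W=pickle.load(open("wrist0.pkl","rb"))
o=lambda p:np.array(p)/4.8+[240-.4,145-.4]
print("stop",lane(ray(S,o([(190,112),(310,112)]),.012)), "top",lane(ray(S,o([(150,70),(520,70)]),.044)))
print("mallet inner edge",lane(ray(W,[(331,10),(318,75),(287,168),(293,172),(290,203)],.022)))
print("piano",lane(ray(W,[(425,46),(523,46),(505,177),(413,177)],.056)))
print("bottle",ray(S,[(335,343)],.0), "bottle lane",lane(ray(S,[(335,343)],.0)))
print("midrail end W",lane(ray(W,[(372,238)],.026)))
ob=ctrl.get_obs();print(go(ob,-148,-92,.12,90-9.6),go(ob,-148,-92,.12,270-9.6))
E
```

```text
stop [[216.958   44.0588]
 [216.8425 -43.2946]] top [[ 221.8677   72.3596]
 [ 221.103  -193.7651]]
mallet inner edge [[-222.1677 -157.9606]
 [-162.0737 -158.8251]
 [ -63.8821 -173.4831]
 [ -60.6823 -166.2834]
 [ -26.0757 -163.413 ]]
piano [[-196.7485  -71.5027]
 [-211.5165   15.8998]
 [ -94.7715   39.404 ]
 [ -79.6294  -50.6199]]
bottle [[ 0.5216 -0.4736  0.    ]] bottle lane [[-531.7055 -110.0739]]
midrail end W [[ -2.3295 -64.9894]]
(array([99.59,  0.05, -0.06]), array([10.6 ,  9.23, 10.68])) (array([-80.41,   0.06,   0.04]), array([10.6 ,  9.23, 10.68]))
```

The piano's top corners measure 120 × 90 mm, as they should. Its centre is 17 mm off the lane line and it is about 10° askew. I'll go to its far side with the jaws along the lane, then push it square and onto the lane line.

Emit:
servo_tool(deltas=[[[8.5,0,0],[1.5,1.5,2],6],[[17,0,0],[3,3,4],6],[[25.5,0,0],[5,5,6],6],[[34,0,0],[7,7,8],6],[[42.5,0,0],[8,9.2,10.7],6]])

```text
clock: 0.65
tool_pos: [0.566, -0.0926, 0.1439]
orientation: [46.9, 89.8, -175.9]
force: [-0.3, -0.7, -0.7]
opening: 0.0605
```

Emit:
servo_tool(deltas=[[[8.5,0,0],[0,0,0],6],[[17,0,0],[0,0,0],6],[[25.5,0,0],[0,0,0],6],[[34,0,0],[0,0,0],6],[[42.5,0,0],[0,0,0],6]])

```text
clock: 1.15
tool_pos: [0.5658, -0.0926, 0.1437]
orientation: [88.8, 89.8, -176.9]
force: [0.3, 0.2, 0.3]
opening: 0.0598
```

Emit:
servo_tool(deltas=[[[8.5,0,0],[0,0,0],6],[[14.6,0,0],[0,0,0],6],[[14.6,0,0],[0,0,0],6]])

```text
clock: 1.45
tool_pos: [0.5656, -0.0926, 0.1435]
orientation: [103.0, 89.7, -177.4]
force: [0.2, -0.6, -0.1]
opening: 0.0601
```

```bash
python3 - <<'E'
from h import *;from plant import ctrl
ob=ctrl.get_obs();print(ob["clock"],ob["joint_pos"],ob["tool_pos"],lane(ob["tool_pos"]),go(ob,-145,-92,.06,80.4),go(ob,-145,-92,.021,80.4))
s=ctrl.snapshot("wrist");cv2.imwrite("pics/w1.png",s["image"][:,:,::-1])
E
```

```text
1.45 [ 1.02267901e+01  1.51055778e+01 -1.87057818e+01 -4.15663169e-02
 -5.64481703e+01 -1.10604495e+02] [ 0.56561008 -0.09262171  0.14348539] [[-148.70016076  -89.9685313 ]] (array([-0.8 , -0.06, -0.26]), array([ 8.35, -0.24,  0.38])) (array([-0.8 , -0.06, -0.26]), array([12.25, -0.25,  0.39]))
```

View pics/w1.png

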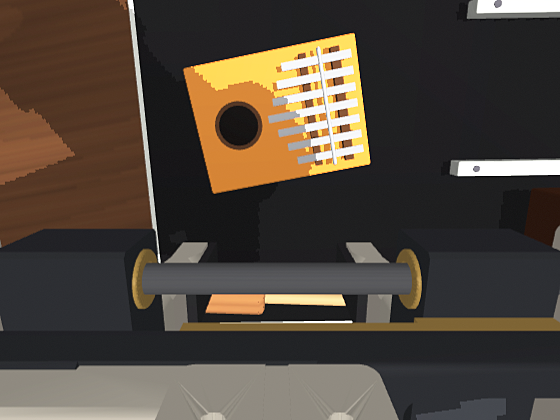

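The wrist view shows the piano tilted about 10° at (277,115), the middle and near rail ends at (452,167) and (470,10), and the fingers clear of the piano's far side. Now I'll descend.

Emit:
servo_tool(deltas=[[[-0.8,0,-0.2],[4,-0.2,0.4],6],[[-0.8,0,-0.2],[8,-0.2,0.4],6],[[-0.8,0,-0.2],[11,-0.2,0.4],6],[[-0.8,0,-0.2],[12.2,-0.2,0.4],6],[[-0.8,0,-0.2],[12.2,-0.2,0.4],6]])

```text
clock: 2.0
tool_pos: [0.5668, -0.0892, 0.0201]
orientation: [117.6, 89.7, -161.7]
force: [-0.2, -0.4, -0.6]
opening: 0.0602
```

```bash
python3 - <<'E'
from h import *;from plant import ctrl;import pickle
ob=ctrl.get_obs();print(ob["clock"],ob["tool_pos"],lane(ob["tool_pos"]),ob["force"],go(ob,-145,-57,.021,80.4))
s=ctrl.snapshot("side");cv2.imwrite("pics/s1.png",cv2.resize(s["image"][140:275,230:390,::-1],None,fx=4.2,fy=4.2,interpolation=cv2.INTER_CUBIC))
E
```

```text
2.0 [ 0.56676736 -0.08924785  0.02007786] [[-145.18054737  -90.54695051]] [-0.20107491 -0.43090032 -0.58824394] (array([ 0.34, -0.12, -0.23]), array([-0.08,  3.35,  0.04]))
```

Emit:
servo_tool(deltas=[[[0.3,0,-0.2],[-0.1,0.6,0],6],[[0.3,0,-0.2],[-0.1,1.1,0],6],[[0.3,0,-0.2],[-0.1,1.5,0],6],[[0.3,0,-0.2],[-0.1,1.9,0],6],[[0.3,0,-0.2],[-0.1,2.2,0],6]])

```text
clock: 2.55
tool_pos: [0.5467, -0.0855, 0.0235]
orientation: [-105.9, 89.8, -25.5]
force: [2.4, -1.1, 1.0]
opening: 0.0595
```

Emit:
servo_tool(deltas=[[[0,0,0],[0,0.3,0],6],[[0,0,0],[0,0.6,0],6],[[0,0,0],[0,0.8,0],6],[[0,0,0],[0,1.0,0],6],[[0,0,0],[0,1.1,0],6]])

```text
clock: 3.05
tool_pos: [0.5359, -0.0837, 0.0236]
orientation: [-104.6, 89.8, -24.1]
force: [2.1, -1.8, 1.5]
opening: 0.0599
```

```bash
python3 - <<'E'
from h import *;from plant import ctrl;import pickle
ob=ctrl.get_obs();print(ob["clock"],ob["tool_pos"],lane(ob["tool_pos"]),ob["force"])
s=ctrl.snapshot("wrist");cv2.imwrite("pics/w2.png",s["image"][:,:,::-1]);pickle.dump(s,open("w2.pkl","wb"))
E
```

```text
3.05 [ 0.53592733 -0.08366771  0.02356173] [[-144.82170328  -59.20821672]] [ 2.07448001 -1.75780964  1.50231411]
```

View pics/w2.png

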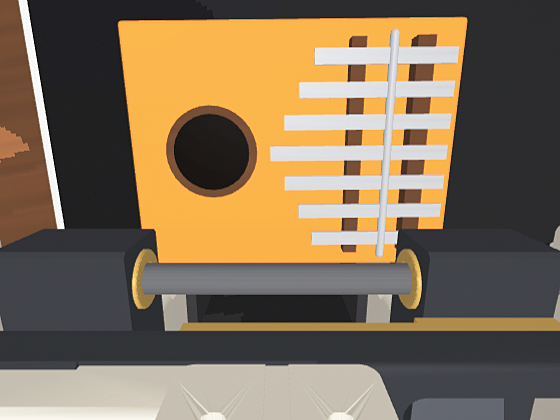

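The piano is now flush on the fingers. Its robot-side top edge runs from (119,22) to (466,17).

```bash
python3 - <<'E'
from h import *;from plant import ctrl;import pickle
np.set_printoptions(precision=4,suppress=True)
s=pickle.load(open("w2.pkl","rb"))
p=lane(ray(s,[(119,22),(466,17),(157,262),(135,120),(455,120)],.056));print(p,np.degrees(np.arctan2(*(p[1]-p[0])[::-1])))
# tray loading edge direction
p=lane(ray(s,[(21,10),(62,225)],.012));print(p)
ob=ctrl.get_obs();print(go(ob,-145,-54.5,.021,80.4),ob["opening"])
E
```

```text
[[-198.7492   41.3811]
 [ -81.4756   42.9541]
 [-193.6017  -45.9957]
 [-196.6871    9.3552]
 [ -80.6843    9.4457]] 0.7684523290174698
[[-261.5863   58.2483]
 [-259.2138  -43.7462]]
(array([ 0.07, -0.06,  0.23]), array([ 0.25,  0.46, -0.01])) 0.05992543417330523
```

Emit:
servo_tool(deltas=[[[0,0,0.2],[0.1,0.2,0],6],[[0,0,0.2],[0.1,0.3,0],6],[[0,0,0.2],[0.1,0.4,0],6],[[0,0,0.2],[0.1,0.4,0],6]])

```text
clock: 3.5
tool_pos: [0.5322, -0.0828, 0.0227]
orientation: [-117.1, 89.9, -36.7]
force: [4.0, -0.1, 3.0]
opening: 0.06
```

Emit:
servo_tool(deltas=[[[0,0,0],[0,-0.6,0],6],[[0,0,0],[0,-2,0],6],[[0,0,0],[-4,-2.5,0],6],[[0,0,0],[-9,-2.5,0],6],[[0,0,0],[-13,-2.5,0],6]])

```text
clock: 4.0
tool_pos: [0.5558, -0.0871, 0.1539]
orientation: [131.7, 89.9, -147.9]
force: [1.8, 0.3, -0.3]
opening: 0.0603
```

Emit:
servo_tool(deltas=[[[0,0,0],[-3,0,-4],6],[[0,0,0],[-7,0,-8],6],[[0,0,0],[-12,0,-12],6],[[0,0,0],[-12,0,-12],6]])

```text
clock: 4.4
tool_pos: [0.5356, -0.2076, 0.2771]
orientation: [-179.2, 89.9, -98.8]
force: [0.1, 0.5, -0.4]
opening: 0.06
```

```bash
python3 - <<'E'
from h import *;from plant import ctrl;import pickle
ob=ctrl.get_obs();print(ob["clock"],ob["tool_pos"],lane(ob["tool_pos"]),ob["force"])
s=ctrl.snapshot("wrist");cv2.imwrite("pics/w3.png",s["image"][:,:,::-1]);pickle.dump(s,open("w3.pkl","wb"))
E
```

```text
4.4 [ 0.53555958 -0.20756397  0.27712082] [[-267.04425952  -79.50763777]] [ 0.06909857  0.47136565 -0.43840027]
```

View pics/w3.png

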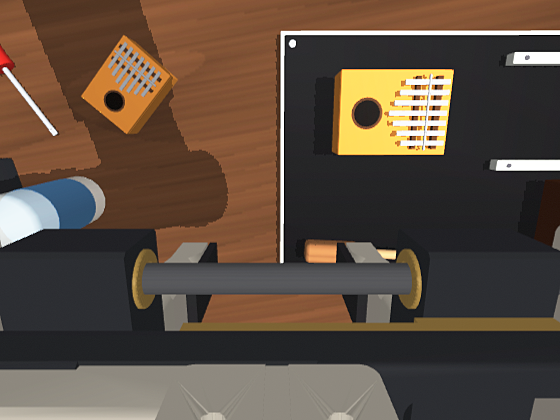

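I shifted the wrong way along the lane: the view shows the piano at (393,112), with the rails cut off at the right edge. I'll shift down the lane for a view of both the rails and the piano.

Emit:
servo_tool(deltas=[[[0,0,0],[0,0,5],6],[[0,0,0],[0,0,10],6],[[0,0,0],[0,0,15],6],[[0,0,0],[0,0,20],6],[[0,0,0],[0,0,24],6]])

```text
clock: 4.95
tool_pos: [0.5752, 0.0305, 0.2768]
orientation: [157.3, 89.8, -122.3]
force: [0.9, 0.2, 0.2]
opening: 0.06
```

Emit:
servo_tool(deltas=[[[0,0,0],[0,0,0],6],[[0,0,0],[0,0,0],6]])

```text
clock: 5.15
tool_pos: [0.5742, 0.0316, 0.2752]
orientation: [130.9, 89.6, -148.6]
force: [-0.7, -0.4, -0.1]
opening: 0.0602
```

```bash
python3 - <<'E'
from h import *;from plant import ctrl;import pickle
ob=ctrl.get_obs();print(ob["clock"],ob["tool_pos"],lane(ob["tool_pos"]),ob["force"])
s=ctrl.snapshot("wrist");cv2.imwrite("pics/w4.png",s["image"][:,:,::-1]);pickle.dump(s,open("w4.pkl","wb"))
E
```

```text
5.15 [0.57418154 0.03156722 0.27521285] [[-24.8209203  -77.70912734]] [-0.65365583 -0.428043   -0.06875546]
```

View pics/w4.png

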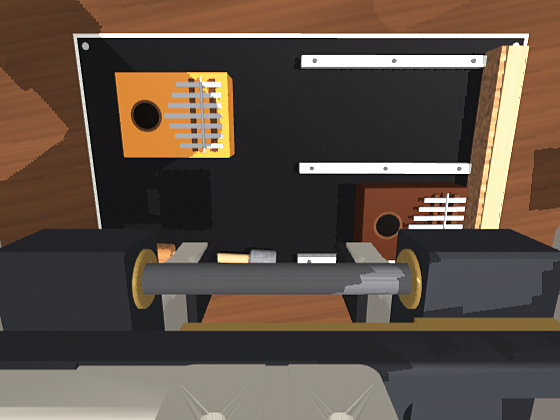

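This view shows the whole lane. The near rail runs (301,61)–(482,61), the middle rail (299,168)–(470,168), and the piano top spans (115–230, 72–157), nearly square. I'll fit edges for sub-pixel values.

```bash
python3 - <<'E'
from h import *;import pickle
np.set_printoptions(precision=2,suppress=True)
s=pickle.load(open("w4.pkl","rb"));h=cv2.cvtColor(s["image"],cv2.COLOR_RGB2HSV)
wh=cv2.inRange(h,(0,0,200),(180,60,255));hm=cv2.inRange(h,(8,110,110),(30,255,255))
def edge(m,r0,r1,cols,z,name):
    pts=[]
    for c in cols:
        v=np.nonzero(m[r0:r1,c])[0]
        if len(v):pts.append((c,r0+v[0]-.5,r0+v[-1]+.5))
    pts=np.array(pts,float)
    for k in(1,2):
        L=lane(ray(s,pts[:,[0,k]],z));a,b=np.polyfit(L[:,0],L[:,1],1);r=L[:,1]-a*L[:,0]-b
        ok=abs(r)<1.5;a,b=np.polyfit(L[ok,0],L[ok,1],1);x=L[:,0]
        print(name,k,"ang %.2f"%np.degrees(np.arctan(a)),"y(0) %.1f y(-140) %.1f y(200) %.1f"%(b,b-140*a,b+200*a),"x %.1f..%.1f"%(x.min(),x.max()))
edge(wh,48,76,range(300,484),.026,"near");edge(wh,155,180,range(297,472),.026,"mid")
edge(hm,60,170,range(126,218),.056,"piano")
edge(wh,30,45,range(100,500),.012,"tray edge")
print(lane(ray(s,[(115,72),(228,72),(125,157)],.056)),"stop base", lane(ray(s,[(484,72),(470,163)],.012)))
E
```

```text
near 1 ang 0.01 y(0) 69.2 y(-140) 69.1 y(200) 69.2 x 1.3..206.4
near 2 ang 0.03 y(0) 56.5 y(-140) 56.4 y(200) 56.6 x 1.4..208.0
mid 1 ang 0.06 y(0) -52.1 y(-140) -52.3 y(200) -51.9 x 2.2..208.8
mid 2 ang -0.41 y(0) -64.0 y(-140) -63.0 y(200) -65.4 x 2.5..210.2
piano 1 ang 0.03 y(0) 46.5 y(-140) 46.5 y(200) 46.6 x -186.0..-89.4
piano 2 ang 0.09 y(0) -43.7 y(-140) -43.9 y(200) -43.4 x -195.7..-93.2
tray edge 1 ang -0.19 y(0) 94.8 y(-140) 95.3 y(200) 94.1 x -230.4..229.2
tray edge 2 ang 0.00 y(0) 90.1 y(-140) 90.1 y(200) 90.1 x -230.9..229.9
[[-197.77   45.93]
 [ -77.76   45.99]
 [-196.8   -43.4 ]] stop base [[218.24  52.97]
 [216.77 -53.8 ]]
```

The measurements agree: lane yaw is 9.6°, the rails' inner faces are at +56.5 and −52.1, so the lane centre is at +2.2 mm. The piano is centred at +1.3 mm and within 0.1° of straight. Now I'll move behind it for the straight push.

```bash
python3 - <<'E'
from h import *;from plant import ctrl
ob=ctrl.get_obs();print(go(ob,-232,2,.12,170.4),world(-232,2))
E
```

```text
(array([-8.998e+01, -1.000e-02, -3.700e-01]), array([ 15.68,   7.95, -20.55])) [ 0.46103766 -0.15941754]
```

Emit:
servo_tool(deltas=[[[-8.5,0,0],[0,1.5,-4],4],[[-17,0,0],[0,3,-8],4],[[-25.5,0,0],[0,5,-12],4],[[-34,0,0],[0,6.5,-16],4],[[-42.5,0,-0.2],[0,8,-20.5],4]])

```text
clock: 5.7
tool_pos: [0.4606, -0.158, 0.2768]
orientation: [110.8, 89.8, -126.5]
force: [0.6, -0.4, 1.6]
opening: 0.0405
```

Emit:
servo_tool(deltas=[[[-8.5,0,0],[3,0,0],4],[[-17,0,0],[6,0,0],4],[[-25.5,0,0],[9,0,0],4],[[-34,0,0],[12,0,0],4],[[-42.5,0,-0.2],[15,0,0],4]])

```text
clock: 6.2
tool_pos: [0.4591, -0.1597, 0.1256]
orientation: [-28.4, 90.0, 137.0]
force: [0.3, -0.0, -0.4]
opening: 0.0403
```

Emit:
servo_tool(deltas=[[[-5,0,0],[0,0,0],4],[[-5,0,0],[0,0,0],4],[[-5,0,0],[0,0,0],4]])

```text
clock: 6.5
tool_pos: [0.4589, -0.1605, 0.126]
orientation: [-44.8, 90.0, 125.4]
force: [1.2, 0.7, -0.4]
opening: 0.0401
```

```bash
python3 - <<'E'
from h import *;from plant import ctrl
ob=ctrl.get_obs();print(lane(ob["tool_pos"]),go(ob,-232,2,.021,170.4),ob["joint_pos"])
E
```

```text
[[-233.47460254    3.95466493]] (array([-0.25,  0.01,  0.01]), array([10.5 , -0.15, -0.2 ])) [ 3.94513995e+00  8.15133678e+00 -3.06099579e+01 -1.25247589e-02
 -5.12446788e+01 -1.37841586e+01]
```

Emit:
servo_tool(deltas=[[[-0.2,0,0],[4,-0.1,-0.2],4],[[-0.2,0,0],[8,-0.1,-0.2],4],[[-0.2,0,0],[10,-0.1,-0.2],4],[[-0.2,0,0],[10.4,-0.1,-0.2],4],[[-0.2,0,0],[10.4,-0.1,-0.2],4]])

```text
clock: 7.0
tool_pos: [0.4613, -0.1601, 0.0224]
orientation: [25.4, 90.0, -164.3]
force: [0.0, -0.2, 0.8]
opening: 0.0399
```

```bash
python3 - <<'E'
from h import *;from plant import ctrl
ob=ctrl.get_obs();print(ob["tool_pos"][2],lane(ob["tool_pos"]),ob["force"],go(ob,-150,2,.021,170.4))
E
```

```text
0.022367045084582562 [[-232.65177981    1.61465487]] [ 0.01724399 -0.22175201  0.80862735] (array([-0.13,  0.01, -0.01]), array([ 0.14, -8.27,  0.06]))
```

Emit:
servo_tool(deltas=[[[-0.1,0,0],[0.1,-0.8,0],4],[[-0.1,0,0],[0.1,-1.6,0],4],[[-0.1,0,0],[0.1,-2.2,0],4],[[-0.1,0,0],[0.1,-2.8,0],4],[[-0.1,0,0],[0.1,-3.3,0],4]])

```text
clock: 7.5
tool_pos: [0.4673, -0.1272, 0.0221]
orientation: [159.8, 89.9, -29.8]
force: [0.2, -4.3, 3.7]
opening: 0.0404
```

Emit:
servo_tool(deltas=[[[0,0,0],[0,-0.6,0],4],[[0,0,0],[0,-1.2,0],4],[[0,0,0],[0,-1.8,0],4],[[0,0,0],[0,-2.4,0],4],[[0,0,0],[0,-3,0],4]])

```text
clock: 8.0
tool_pos: [0.4724, -0.0973, 0.0222]
orientation: [143.3, 89.9, -46.2]
force: [-0.4, -5.6, 4.4]
opening: 0.0399
```

Emit:
servo_tool(deltas=[[[0,0,0],[0,-0.6,0],4],[[0,0,0],[0,-1.2,0],4],[[0,0,0],[0,-1.7,0],4],[[0,0,0],[0,-2.1,0],4],[[0,0,0],[0,-2.1,0],4]])

```text
clock: 8.5
tool_pos: [0.4761, -0.0759, 0.022]
orientation: [177.2, 89.9, -12.4]
force: [0.4, 0.0, -0.4]
opening: 0.0398
```

```bash
python3 - <<'E'
from h import *;from plant import ctrl;import pickle
ob=ctrl.get_obs();print(ob["tool_pos"][2],lane(ob["tool_pos"]),ob["force"],go(ob,-50,2,.021,170.4))
s=ctrl.snapshot("scene");pickle.dump(s,open("c5.pkl","wb"))
s=ctrl.snapshot("side");pickle.dump(s,open("s5.pkl","wb"));cv2.imwrite("pics/s5.png",cv2.resize(s["image"][145:270,240:385,::-1],None,fx=4.8,fy=4.8,interpolation=cv2.INTER_CUBIC))
E
```

```text
0.02198689020686473 [[-147.13052374    1.12471825]] [ 0.44617745  0.04214102 -0.40011564] (array([ 0.03, -0.05, -0.  ]), array([ 0.1 , -9.71,  0.08]))
```

View pics/s5.png

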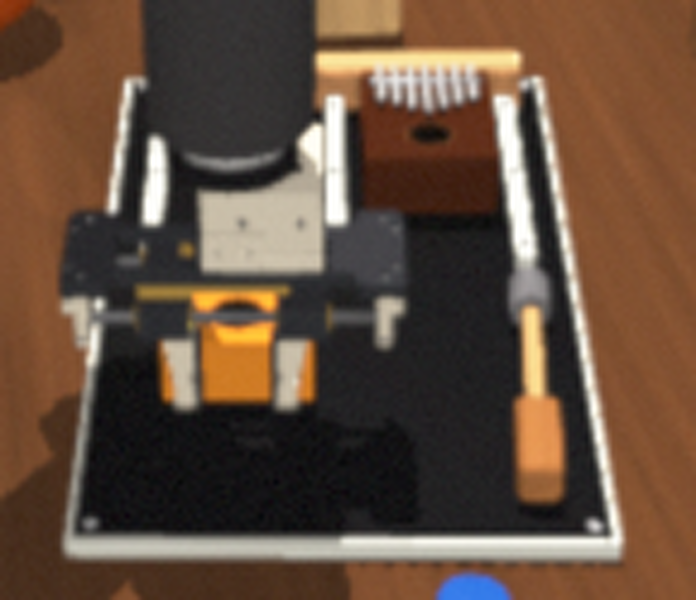

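The piano is ahead of the two fingers. Its rear bottom edge runs from (162,402) to (316,402) in the crop.

```bash
python3 - <<'E'
from h import *;import pickle
np.set_printoptions(precision=1,suppress=True)
o=lambda p:np.array(p)/4.8+[240-.4,145-.4]
s=pickle.load(open("s5.pkl","rb"))
print(lane(ray(s,o([(162,402),(316,402)]),.012)))
S=pickle.load(open("side0.pkl","rb"))
print("rails inner, same view",lane(ray(S,o([(160,265),(326,265)]),.026)))
c=pickle.load(open("c5.pkl","rb"));h=cv2.cvtColor(c["image"],cv2.COLOR_RGB2HSV);m=cv2.inRange(h,(10,150,90),(24,255,255))[170:260,210:330]
cv2.imwrite("pics/c5.png",cv2.resize(c["image"][170:300,190:400,::-1],None,fx=3.8,fy=3.8,interpolation=cv2.INTER_CUBIC))
E
```

```text
[[-133.4   45.8]
 [-132.7  -46.6]]
rails inner, same view [[ -5.7  53.4]
 [ -5.4 -53.3]]
```

View pics/c5.png

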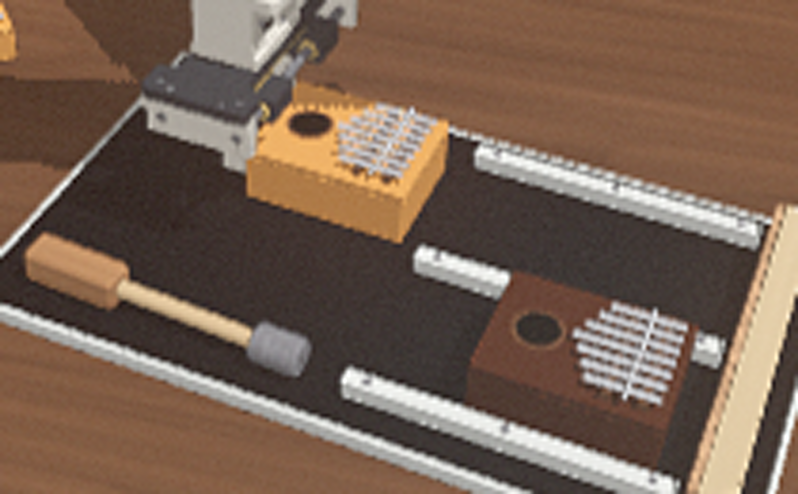

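The piano is straight and about level with the lane centre: −0.4 against 0.0 mm in the same view. I'll go on down the lane.

Emit:
servo_tool(deltas=[[[0,0,0],[0.05,-0.6,0.05],4],[[0,0,0],[0.05,-1.2,0.05],4],[[0,0,0],[0.05,-1.8,0.05],4],[[0,0,0],[0.05,-2.4,0.05],4],[[0,0,0],[0.05,-3,0.05],4]])

```text
clock: 9.1
tool_pos: [0.4804, -0.0459, 0.0214]
orientation: [175.4, 90.0, -14.2]
force: [0.2, -3.0, 1.1]
opening: 0.0397
```

Emit:
servo_tool(deltas=[[[0,0,0],[0,-0.6,0],4],[[0,0,0],[0,-1.2,0],4],[[0,0,0],[0,-1.8,0],4],[[0,0,0],[0,-2.4,0],4],[[0,0,0],[0,-3,0],4]])

```text
clock: 9.6
tool_pos: [0.4855, -0.0158, 0.0213]
orientation: [169.7, 90.0, -19.8]
force: [-1.3, -3.3, 1.9]
opening: 0.04
```

Emit:
servo_tool(deltas=[[[0,0,0],[0,-0.6,0],4],[[0,0,0],[0,-1.2,0],4],[[0,0,0],[0,-1.8,0],4],[[0,0,0],[0,-2.4,0],4],[[0,0,0],[0,-3,0],4]])

```text
clock: 10.1
tool_pos: [0.4905, 0.0142, 0.0213]
orientation: [163.4, 90.0, -26.1]
force: [-0.4, -3.3, 2.6]
opening: 0.0403
```

```bash
python3 - <<'E'
from h import *;from plant import ctrl;import pickle
ob=ctrl.get_obs();print(ob["tool_pos"],lane(ob["tool_pos"]),ob["force"],go(ob,60,2,.021,170.4))
s=ctrl.snapshot("side");pickle.dump(s,open("s6.pkl","wb"))
E
```

```text
[0.49049418 0.01418883 0.02134358] [[-55.91237261   1.90810377]] [-0.44911657 -3.29288344  2.63371136] (array([ 0.03, -0.03, -0.01]), array([  0.03, -11.59,   0.  ]))
```

```bash
python3 - <<'E'
from h import *;import pickle
np.set_printoptions(precision=1,suppress=True)
for n in("s5","s6"):
    s=pickle.load(open(n+".pkl","rb"));h=cv2.cvtColor(s["image"],cv2.COLOR_RGB2HSV);m=cv2.inRange(h,(8,130,60),(26,255,255))
    m[:,:262]=0;m[:,325:]=0;m[:165]=0;m[240:]=0
    v,u=np.nonzero(m);vb=v.max()
    for r in(vb-1,vb-3,vb-5):
        q=u[v==r];print(n,r,q.min(),q.max(),lane(ray(s,[(q.min()-.5,r),(q.max()+.5,r)],.012+ .0023*(vb-r))).ravel())
E
```

```text
s5 227 273 305 [-130.    48.3 -129.3  -46.8]
s5 225 273 305 [-126.5   48.3 -125.8  -46.8]
s5 223 273 305 [-123.    48.4 -122.4  -46.8]
s6 209 274 305 [-38.7  50.3 -38.3 -47.1]
s6 207 274 305 [-34.7  50.3 -34.2 -47.1]
s6 205 274 305 [-30.6  50.4 -30.2 -47.1]
```

The piano's centre in the lane is about +1 to +2 mm, against the measured lane centre of +2.2. On to the stop, slowing at the end.

Emit:
servo_tool(deltas=[[[0,0,0],[0,-0.6,0],4],[[0,0,0],[0,-1.2,0],4],[[0,0,0],[0,-1.8,0],4],[[0,0,0],[0,-2.4,0],4],[[0,0,0],[0,-3,0],4]])

```text
clock: 10.65
tool_pos: [0.4959, 0.045, 0.0213]
orientation: [-159.7, 89.9, 10.8]
force: [-1.1, -2.2, 1.3]
opening: 0.0401
```

Emit:
servo_tool(deltas=[[[0,0,0],[0,-0.6,0],4],[[0,0,0],[0,-1.2,0],4],[[0,0,0],[0,-1.8,0],4],[[0,0,0],[0,-2.4,0],4],[[0,0,0],[0,-3,0],4]])

```text
clock: 11.15
tool_pos: [0.5009, 0.0751, 0.0213]
orientation: [-163.0, 90.0, 7.4]
force: [0.3, -3.4, 1.9]
opening: 0.0399
```

Emit:
servo_tool(deltas=[[[0,0,0],[0,-0.6,0],4],[[0,0,0],[0,-1.2,0],4],[[0,0,0],[0,-1.8,0],4],[[0,0,0],[0,-2.4,0],4],[[0,0,0],[0,-3,0],4]])

```text
clock: 11.65
tool_pos: [0.506, 0.1051, 0.0213]
orientation: [-161.9, 90.0, 8.5]
force: [0.3, -3.4, 0.7]
opening: 0.0403
```

Emit:
servo_tool(deltas=[[[0,0,0],[0,-0.6,0],4],[[0,0,0],[0,-1.2,0],4],[[0,0,0],[0,-1.7,0],4],[[0,0,0],[0,-2.2,0],4],[[0,0,0],[0,-2.6,0],4]])

```text
clock: 12.15
tool_pos: [0.5103, 0.1312, 0.0213]
orientation: [-168.1, 90.0, 2.3]
force: [-0.6, -3.8, 2.7]
opening: 0.0399
```

```bash
python3 - <<'E'
from h import *;from plant import ctrl;import pickle
ob=ctrl.get_obs();print(ob["tool_pos"],lane(ob["tool_pos"]),ob["force"],go(ob,85,2,.021,170.4))
E
```

```text
[0.51032815 0.13115409 0.02129825] [[62.72259619  1.85803635]] [-0.62777935 -3.76154696  2.7373647 ] (array([ 0.04, -0.04,  0.01]), array([ 0.03, -2.23,  0.01]))
```

Slow final approach: 16 mm, then 2 mm steps while watching the force.

Emit:
servo_tool(deltas=[[[0,0,0],[0,-0.4,0],4],[[0,0,0],[0,-0.8,0],4],[[0,0,0],[0,-1.1,0],4],[[0,0,0],[0,-1.4,0],4],[[0,0,0],[0,-1.6,0],4]])

```text
clock: 12.65
tool_pos: [0.513, 0.1471, 0.0213]
orientation: [-170.3, 90.0, 0.2]
force: [-0.6, -4.3, 2.9]
opening: 0.0396
```

Emit:
servo_tool(deltas=[[[0,0,0],[0,-0.1,0],4],[[0,0,0],[0,-0.2,0],4],[[0,0,0],[0,-0.3,0],4]])

```text
clock: 12.95
tool_pos: [0.5135, 0.1501, 0.0213]
orientation: [-171.0, 90.0, -0.5]
force: [0.0, -4.1, 3.0]
opening: 0.04
```

Emit:
servo_tool(deltas=[[[0,0,0],[0,-0.1,0],4],[[0,0,0],[0,-0.2,0],4]])

```text
clock: 13.15
tool_pos: [0.5138, 0.1521, 0.0213]
orientation: [-171.3, 90.0, -0.9]
force: [-1.3, -3.5, 3.0]
opening: 0.0402
```

```bash
python3 - <<'E'
from h import *;from plant import ctrl;import pickle
ob=ctrl.get_obs();print(lane(ob["tool_pos"]),ob["force"])
E
```

```text
[[83.93152814  1.88917821]] [-1.34970727 -3.51789225  2.99530565]
```

Not at the stop yet (force is still plain sliding friction), so I'll step on.

Emit:
servo_tool(deltas=[[[0,0,0],[0,-0.1,0],4],[[0,0,0],[0,-0.2,0],4]])

```text
clock: 13.35
tool_pos: [0.5141, 0.1539, 0.0213]
orientation: [141.5, 90.0, -48.1]
force: [-1.0, -8.4, 3.7]
opening: 0.04
```

Emit:
servo_tool(deltas=[[[0,0,0],[0,-0.1,0],4],[[0,0,0],[0,-0.15,0],4]])

```text
clock: 13.55
tool_pos: [0.514, 0.1539, 0.0213]
orientation: [83.0, 89.9, -106.6]
force: [0.8, -12.7, 5.9]
opening: 0.0401
```

Stop reached: the force rose to 12.7 N with no further advance, at the predicted TCP position of about 86 mm. Back off, lift, check.

Emit:
servo_tool(deltas=[[[0,0,0],[0,0.5,0],4],[[0,0,0],[0,2,0],4],[[0,0,0],[0,4,0],4],[[0,0,0],[-4,5,0],4],[[0,0,0],[-9,7,0],4]])

```text
clock: 14.05
tool_pos: [0.501, 0.0846, 0.1072]
orientation: [53.1, 89.6, -136.5]
force: [2.6, 0.8, -0.3]
opening: 0.0399
```

Emit:
servo_tool(deltas=[[[0,0,0],[-4,5,0],4],[[0,0,0],[-8,10,0],4],[[0,0,0],[-12,15,0],4],[[0,0,0],[-12,18,0],4],[[0,0,0],[-12,18,0],4]])

```text
clock: 14.55
tool_pos: [0.4708, -0.0957, 0.2306]
orientation: [89.6, 89.8, -100.1]
force: [0.5, 1.1, 0.4]
opening: 0.0402
```

```bash
python3 - <<'E'
from h import *;from plant import ctrl;import pickle
ob=ctrl.get_obs();print(ob["clock"],ob["tool_pos"],lane(ob["tool_pos"]),ob["force"])
s=ctrl.snapshot("scene");pickle.dump(s,open("c7.pkl","wb"))
cv2.imwrite("pics/c7.png",cv2.resize(s["image"][180:300,250:430,::-1],None,fx=4.4,fy=4.4,interpolation=cv2.INTER_CUBIC))
E
```

```text
14.55 [ 0.47081288 -0.09567657  0.23056697] [[-167.52144856    2.99167803]] [0.45568701 1.14990387 0.36721731]
```

View pics/c7.png

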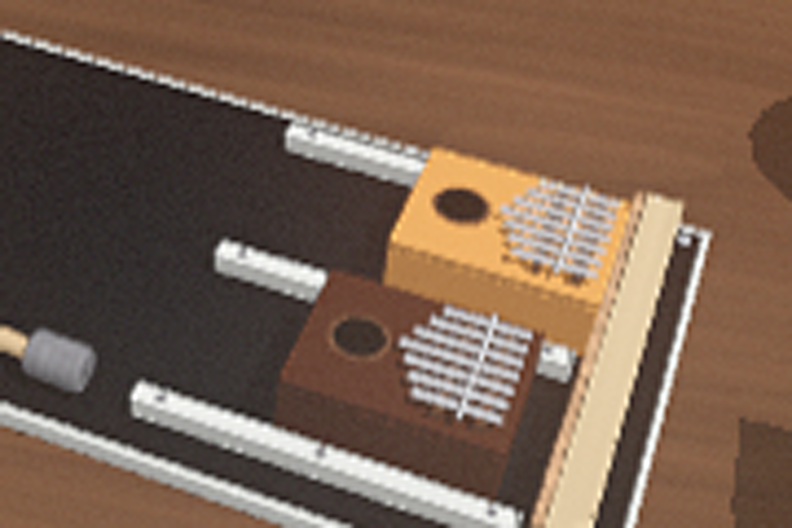

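The piano sits against the cork along its front. Its rear top edge runs from (433,150) to (389,242). One numeric check, then hand in.

```bash
python3 - <<'E'
from h import *;from plant import ctrl;import pickle
np.set_printoptions(precision=1,suppress=True)
s=pickle.load(open("c7.pkl","rb"));p=lane(ray(s,np.array([(432,150),(389,242)])/4.4+[249.6,179.6],.056))
print(p,p.mean(0)+[60,0],np.degrees(np.arctan2(p[1,0]-p[0,0],p[0,1]-p[1,1])))
ctrl.close_job()
E
```

```text
[[ 96.7  41.9]
 [ 97.3 -47. ]] [157.   -2.5] 0.3271207360221291
the job is handed in; nothing more can be done
```

The honey-coloured thumb piano is in the empty lane with its front end against the cork stop, and the job was handed in at about 14.6 s; no verdict is reported.

I pushed it in two straight slides:
- **Side push:** two fingertips against its far side turned it square and brought it onto the lane line. The wrist view then put it within 0.1° of straight and about 1 mm off centre.
- **Push down the lane:** two fingertips against its rear end slid it to the stop. The force stayed at 3–6 N on the way, with no jump that would suggest a rail contact. It rose to 12.7 N with no further advance at the stop. I then backed off and lifted clear.

**Last check (scene camera):**
- **Distance to stop:** the rear edge is 97 mm down the lane. The front is therefore at 217 mm, and I measured the stop at 216.8 mm.
- **Angle:** 0.3° from straight.
- **Lateral position:** this is where the views disagree. The scene view puts the piano at −2.5 mm, while the side view during the push read about +1.6 mm. The wrist view put the lane centre at +2.2 mm. On the worst reading it is about 5 mm off centre, inside the 10 mm allowed.

I did not re-measure the other objects. The walnut piano and the part of the mallet in the last picture look undisturbed. I viewed 10 pictures.

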